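Back off the ratchet stop of a jar rail

ROBOT

A 6-joint arm with a two-finger parallel gripper is mounted at the origin on a cart in front of the work surface, level with it; the furniture and walls round the work are solid. World frame = base frame: x ahead of the robot, y to its left, z up, the work surface at z = 0. Lengths are in mm, angles in rad, forces in N, time in s.
With the tool pointing down it reaches from about 275 to 825 mm from the base axis. Payload 4.9 kg.
Tool frame: the origin (TCP) lies midway between the tips of the shut fingers; the grasp point (between the pads) lies robot.grip_point_offset behind it (robot.grip_point_offset is the distance from the TCP to the grasp point, in mm); z points along the fingers, y is the line along which they close (so a half turn about z gives the same grasp; the last joint's range is limited). The gripper opens to 85 mm and grips with 20 to 120 N. Pads are 22 mm wide; open, the fingers measure 114 mm over their backs; the gripper's body (76 mm by 85 mm) begins 54 mm behind the grasp point. The pads swing forward as they close: fully open they stand 13 mm farther back than shut.
Start: joints at [-1.465, 0.326, -0.193, 1.052, 0, 1.437], TCP at [130.641, -534.277, 231.281] pointing down, gripper open.
Joint ranges: [-2.65, 2.65], [-0.97, 1.79], [-1.3, 1.35], [-1.93, 2.1], [-1.47, 1.37], [-3.14, 3.14]. Speed limits (rad/s): [2.57, 2.57, 3.14, 3.14, 3.14, 3.14].

INTERFACE

Orientations are given as a rotation vector (axis times angle).
In Python, from workcell import robot gives the robot as it stands. The module is installed in compiled form; this text tells all that it offers.
- The arm moves only by the shell command python3 -m pendant 'ROWS'. ROWS is JSON, a list of rows, each a list of 7 numbers: the shift along the tool's x, y, z in units of 80 mm (1.0 is 80 mm), then the turn, a rotation vector about the tool's x, y, z in units of 6 degrees (1.0 is 6 degrees), then the opening, from -1 (shut) to 1 (fully open), so that 0 is half open. In form: [[x, y, z, ax, ay, az, grip], ...]. A call has 1 to 8 rows; each row shifts and turns the commanded pose from where the row before left it, along the tool's axes as they then stand; what a row does not reach is not made up. A row lasts 1/12 s, in which the tool goes at most 41.7 mm and 7.16 degrees, less where a joint would pass 70% of its speed; a pose out of reach is approached as far as the arm can. A call with a number of a shift or a turn outside -1 to 1 is refused whole. A call with a gripper value outside its range is refused whole. The fingers move at their own pace and stop on an object; the grip force is fixed at half the most. Time passes only in rows, so rows that do not move let the fingers close. It gives the time, the measured TCP pose, the force, the opening and the grip force at its end, in the units of the state.
- robot.get_state(): the state, without advancing time (a new reading comes with each control period).
- robot.snapshot(name): name is "side" or "top"; returns the picture (420x560x3 uint8, red, green, blue); there is no depth.
- robot.calibration(name): a dict with "fx", "fy", "cx", "cy" (pixels), "distortion" ([k1, k2, p1, p2, k3] as OpenCV has them; the pictures are not rectified), "xyz" and "attitude" of the camera in the world. Camera axes: x right, y up, looking along -z (the intrinsics and any distortion apply to the point x, -y, -z); pixel columns grow to the right and rows downward; lengths in mm; the calibration is good to about 2 mm. A picture is of the moment at which its call begins. calibration takes no time and is no camera call.
- robot.sign_off(): hands the job in; it is judged then, once.
Trained networks look in the newest picture that a camera, given by its name, has taken for a name from the list of things; names that differ only in an ending like _2 or _b are one class to them, and where a whole thing is asked for, a point or a joint stands for the part that bears it (a point fixed in the world has none). Each returns a list of dicts, best first, with "score" (0 to 1); they miss things now and then, are a little off and sometimes report something else, mostly with a low value. They report only what shows in the picture. A call takes as long as a camera call. They do not tell look-alikes from the thing itself.
- robot.silhouettes(camera, query): "region" (420x560 bool, what is visible of it) and "at" ([column, row] in pixels, amid what is visible of it).
- robot.place_of(camera, query): "at" ([column, row] in pixels: a listed point, or the origin of a listed thing).
The state is a dict: "t": time; "joint_pos": joint angles; "qvel": joint speeds; "effort": joint torques, N m; "ee_pos": TCP position; "orientation": TCP orientation; "wrist_force": force on the tool from outside, world axes, zero at the start; "moment": the same for the moment, N m; "grip_width": finger opening in mm; "finger_force": force on a finger pad.
Only numpy, scipy, OpenCV 4.12 (cv2) and the standard library are available. Lean on these libraries where they do the work, as an engineer would, in place of code of your own. Each camera call takes 0.05 s, during which the arm holds its last target. There are 200 camera calls.

TASK

Make room for another jar on the jar rail: press the release pad on the sliding stop down with the fingertips and, keeping it pressed, push the stop back along its bar, away from the jars, until it is fully back against the end block. Then let go of it. Do not force the stop, and leave the jars and everything else standing where they are; pick nothing up.

Things in the scene. Friction and masses are not known exactly. Their poses are not given: they have to be found in the camera images.
- rail: Fixed jar rail: grey base plate 120x376x6 mm. Origin: centre of its underside; +x across towards the bar, +y along the bar towards the fixed end plate (69 mm high, inner face at y=+157), z up. Steel bar 14 mm wide at x=+30 mm, z 26-42 mm, saw teeth below. Dark end block at the other end (y -164 to -186, 54 mm high). Two jars stand at x=-25 mm, between end plate and stop. Turned up to 25 degrees.
- stop (a joint): Sliding stop along the bar (m): 0 = nearest the jars, grows as it slides away from them (rail's -y), 0.128 = fully back against the end block; starts at 0 to 0.05, locked. With the pad up the ratchet blocks growing values after at most 8 mm of play; the other way it clicks. With the pad pressed it slides with about 1 N of friction and stays where it is left.
- stop_face (a point): Middle of the stop's face towards the jars: an aluminium plate 98 mm wide across the bar, 7 mm thick, top 62 mm above the worktop, rubber-faced. Axes as the rail's.
- release_top (a point): Top centre of the release pad: ribbed, on the stop's black carriage over the bar, 40 mm along the bar, 32 across, top 60 mm above the worktop when up. It lies in a scoop open at the sides: the face plate ends 26 mm from this point towards the jars; 24 mm from it, away from the jars, begins an upright lip (top 71 mm high, 36 wide, sloping back) that a fingertip on the pad can push. Axes as rail's.
- release (a joint): How far the release pad is pressed, in m: 0 = up, 0.008 = fully down on its stop. Spring: 2 N to start it, 6 N fully down. The ratchet is free when it is pressed 5 mm or more; when let go the pad springs up and the ratchet catches again.
- end_block (a point): Middle of the top part of the end block's face towards the stop, 42 mm above the worktop. The stop comes to rest here.
- jar_1: White-lidded grey sample jar, 48 mm across, 66 mm high, standing on the rail's plate next to the fixed end plate. Origin at the centre of its underside.
- jar_2: White-lidded yellow sample jar, same size, standing on the rail's plate next to the stop. Origin at the centre of its underside.
- jar_3: White-lidded blue sample jar, same size, waiting on the worktop to the left. Origin at the centre of its underside.
- tape_measure: Blue pocket tape measure, 36 x 74 x 63 mm, standing on the worktop to the right. Origin at the centre of its underside.
- label_roll: White roll of labels, 69 mm across, 50 mm high, standing on the worktop on the left. Origin at the centre of its underside.
Mind the look-alikes: they are no part of the job. What is shaped like the jar_2 but turquoise is not meant. What is shaped like the jar_1 but turquoise is not meant.

How it is judged:
By the outcome, as a careful person would: the job done as asked, in the order asked, and still so for the second after the job is handed in, with the robot touching nothing.
It also fails if it takes over 32 s, if anything falls off the work surface, if the arm or the gripper's body presses on something with over 40 N, if the wrist force passes 120 N, or if a joint passes its speed limit or range.

## Working session

There is one attempt and no reset: what is moved stays moved. The work goes in short steps, Python scripts to look and compute and a shell command to move; the robot and the scene stay as the last step left them, time stands still between calls to the robot, and variables do not carry over. Pictures are saved under pics/ and viewed, at most 10 in all, crops included, and the job is handed in when it is done.

```bash
mkdir -p pics
cat > h.py <<'E'
import numpy as np, cv2
from scipy.spatial.transform import Rotation as R
from workcell import robot
def cam(n):
    c=robot.calibration(n); K=np.array([[c['fx'],0,c['cx']],[0,c['fy'],c['cy']],[0,0,1]],float)
    a=np.array(c['attitude'],float)
    M=a if a.shape==(3,3) else R.from_rotvec(a).as_matrix()
    return K,np.array(c['distortion'],float),np.array(c['xyz'],float),M
def at_z(n,px,z):
    K,D,o,M=cam(n); u=cv2.undistortPoints(np.array([[px]],float),K,D)[0,0]
    d=M@np.array([u[0],-u[1],-1]); return o+d*(z-o[2])/d[2]
def proj(n,P):
    K,D,o,M=cam(n); q=(np.atleast_2d(P)-o)@M; q=q*[1,-1,-1]
    return cv2.projectPoints(q,np.zeros(3),np.zeros(3),K,D)[0][:,0]
E
python3 - <<'E'
from h import *
for n in('top','side'):
    print(robot.calibration(n))
    cv2.imwrite(f'pics/{n}0.png',robot.snapshot(n)[:,:,::-1])
    for q,z in(('release_top',60),('stop_face',None),('end_block',42),('rail',0),('jar_1',6)):
        for d in robot.place_of(n,q)[:4]: print(n,q,round(d['score'],2),np.round(d['at'],1),np.round(at_z(n,d['at'],z if z is not None else 40),1))
s=robot.get_state();print(s)
E
```

```text
{'fx': 396.1818489432098, 'fy': 396.1818489432098, 'cx': 276.0175197215189, 'cy': 211.3385192389937, 'distortion': array([-0.10196811,  0.        ,  0.        ,  0.        ,  0.        ]), 'xyz': array([ 284.43168965,    8.48314345, 1074.72943187]), 'attitude': array([ 0.17250712, -0.18418635, -1.60857313])}
top release_top 0.68 [325.  215.3] [ 500.8 -132.5   60. ]
top stop_face 0.84 [314.9 226.8] [ 475.  -106.1   40. ]
top end_block 0.56 [378.  203.9] [ 529.6 -281.3   42. ]
top end_block 0.46 [274.7 244.9] [431.2   2.9  42. ]
top rail 0.82 [323.3 228.8] [ 475.7 -133.3    0. ]
top jar_1 0.94 [154.5 282.6] [347.8 330.4   6. ]
top jar_1 0.73 [293.2 241.5] [443.4 -48.    6. ]
top jar_1 0.69 [278.2 181.9] [614.4 -15.1   6. ]
top jar_1 0.67 [229.2 250.1] [427.6 126.7   6. ]
{'fx': 411.3065554148256, 'fy': 411.3065554148256, 'cx': 276.91786541069484, 'cy': 201.19580601010875, 'distortion': array([0.02753706, 0.        , 0.        , 0.        , 0.        ]), 'xyz': array([1080.26385325,  214.53809553, 1010.24639924]), 'attitude': array([0.37425737, 0.5746501 , 1.88715487])}
side release_top
[... 392 characters left out ...]
8 -53.1   6. ]
{'t': 0.6, 'joint_pos': array([-1.46520544e+00,  3.26179361e-01, -1.92613397e-01,  1.05201723e+00,
        3.95298365e-05,  1.43660921e+00]), 'qvel': array([ 0.00233402, -0.00204024, -0.00063266,  0.00173352,  0.00024447,
       -0.00035577]), 'effort': array([-1.05127816e-03, -4.43087876e+01,  2.62647343e+01,  1.37677715e-03,
       -1.01434023e-04, -2.77070910e-06]), 'ee_pos': array([ 130.64817858, -534.26296285,  231.28698966]), 'orientation': array([-3.11902904e+00, -3.75739218e-01, -6.23935906e-05]), 'wrist_force': array([-0.36188459, -0.15500196,  0.19143915]), 'moment': array([-0.01835348, -0.01151661,  0.00329183]), 'finger_force': 0.0, 'grip_width': 85.95472547192456}
```

View pics/top0.png

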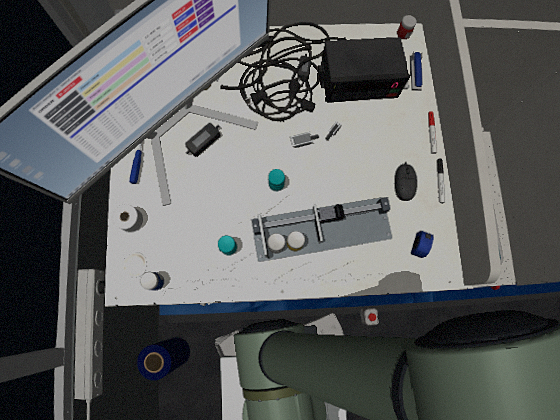

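View pics/side0.png

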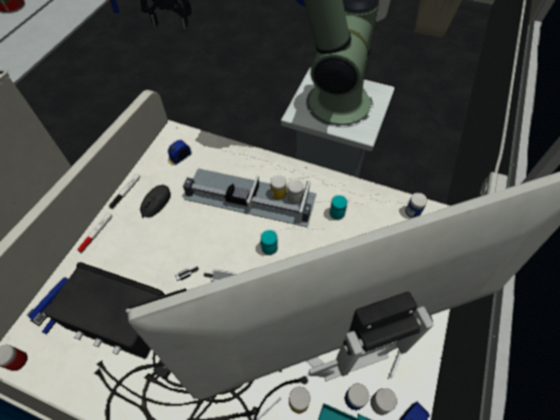

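The top picture shows the jars at (278,242) and (297,241), the stop plate at (319,223), the black carriage at (339,211) and the end block at (383,205). The side picture shows the carriage at (238,193) and the end block at (190,186). The turquoise jars at (277,180) and (227,244) are look-alikes and not needed. I'll confirm in one enlarged crop.

Run:
```python
from h import *
a=cv2.imread('pics/top0.png')[180:270,240:400]; b=cv2.imread('pics/side0.png')[160:230,175:325]
a=cv2.resize(a,None,fx=4,fy=4,interpolation=3); b=cv2.resize(b,(640,int(70*640/150)),interpolation=3)
a=a[:300]
cv2.imwrite('pics/crop.png',np.vstack([a,b])[:600])
for n in('top','side'):
    m=robot.silhouettes(n,'rail')
    for q in('stop','release_top','rail','end_block'):
        for d in robot.silhouettes(n,q)[:2]:
            ys,xs=np.nonzero(d['region']); r=cv2.minAreaRect(np.c_[xs,ys].astype(np.float32)); print(n,q,round(d['score'],2),np.round(d['at'],1),len(xs),np.round(cv2.boxPoints(r),1).tolist())
```

```text
top stop 0.67 [326.4 215.2] 450 [[311.70001220703125, 209.6999969482422], [341.20001220703125, 203.8000030517578], [347.29998779296875, 234.5], [317.8999938964844, 240.39999389648438]]
top release_top 0.51 [326.6 213.9] 163 [[319.0, 208.0], [334.0, 208.0], [334.0, 219.0], [319.0, 219.0]]
top rail 0.6 [330.7 227.2] 5372 [[250.6999969482422, 215.1999969482422], [388.29998779296875, 194.8000030517578], [395.20001220703125, 241.1999969482422], [257.6000061035156, 261.5]]
top rail 0.53 [323.6 214.8] 569 [[310.70001220703125, 205.60000610351562], [341.1000061035156, 200.10000610351562], [348.0, 237.6999969482422], [317.5, 243.3000030517578]]
top end_block 0.55 [324.7 228.1] 5511 [[250.10000610351562, 216.60000610351562], [387.20001220703125, 191.6999969482422], [395.70001220703125, 238.5], [258.6000061035156, 263.3999938964844]]
side stop 0.8 [244.5 193. ] 627 [[221.3000030517578, 201.60000610351562], [233.3000030517578, 167.60000610351562], [261.70001220703125, 177.6999969482422], [249.6999969482422, 211.60000610351562]]
side rail 0.94 [243.2 195.5] 3907 [[179.6999969482422, 199.0], [189.3000030517578, 155.60000610351562], [317.1000061035156, 184.0], [307.5, 227.39999389648438]]
side end_block 0.76 [244.8 197.4] 4048 [[178.8000030517578, 200.1999969482422], [187.89999389648438, 156.6999969482422], [318.0, 183.89999389648438], [308.79998779296875, 227.39999389648438]]
```

View pics/crop.png

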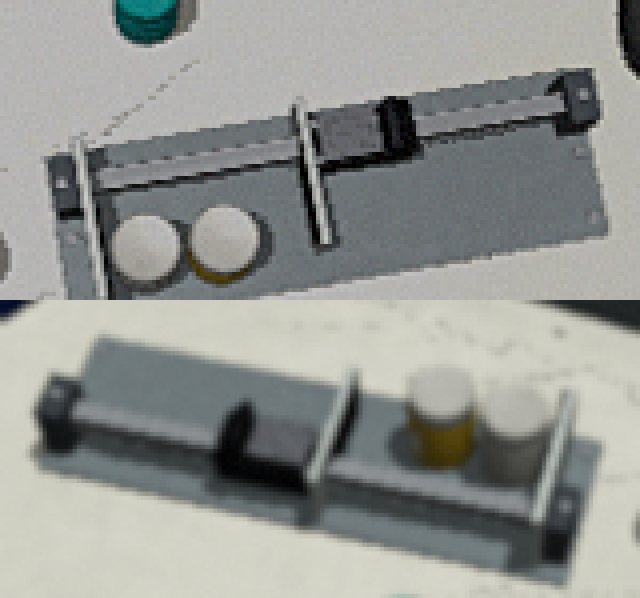

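The crop shows one stop. Its ribbed grey pad is at top (327.2,213.5) and side (240.4,192.8), with the lip beyond it on the end-block side. Next I'll fit the rail pose.

Run:
```python
from h import *
from scipy.optimize import least_squares
obs=[('top',(-60,-188,6),(391.75,238)),('top',(60,188,6),(252.5,219.5)),
('side',(60,-188,6),(183.2,197.5)),('side',(60,188,6),(308.1,225.6)),('side',(-60,-188,6),(198.4,169.4)),('side',(-60,188,6),(316.8,192.8)),
('top',None,(327.2,213.5)),('side',None,(240.4,192.8))]
def W(p,P):
    c,s=np.cos(p[2]),np.sin(p[2]); return np.array([p[0]+c*P[0]-s*P[1],p[1]+s*P[0]+c*P[1],P[2]])
def f(p): return np.concatenate([proj(n,W(p,P or (30,p[3],60)))[0]-u for n,P,u in obs])
r=least_squares(f,[475,-135,.25,-20],x_scale=[1,1,.01,1],loss='soft_l1');p=r.x
print(np.round(p,3),np.degrees(p[2]),np.round(f(p),1))
for nm,P in(('pad',(30,p[3],60)),('endface',(30,-164,42)),('face',(30,p[3]+30,40))): print(nm,np.round(W(p,P),1),[np.round(proj(n,W(p,P))[0],1) for n in('top','side')])
s=robot.get_state();M=R.from_rotvec(s['orientation']).as_matrix();print(np.round(M,3))
tgt=W(p,(30,p[3],100))
# want tool y axis along rail x (fingers line across bar)  or along rail y
for k in(-90,0,90,180):
    print(k,'yaw delta deg about tool z for tool y at rail-x + k:', (-( np.degrees(p[2])+k-np.degrees(np.arctan2(M[1,1],M[0,1])))+180)%360-180)
print('shift tool', np.round(M.T@(tgt-s['ee_pos'])/80,3),s['ee_pos'],robot.grip_point_offset)
```

```text
[ 4.75768e+02 -1.25308e+02  1.25000e-01 -1.63210e+01] 7.145873573033151 [-0.2  0.2 -2.9 -0.7 -0.   0.4 -0.2 -0.1 -0.6 -2.5 -0.2 -1.2 -0.4 -0.8
 -0.1 -1.5]
pad [ 507.6 -137.8   60. ] [array([326.8, 212.7]), array([240.3, 191.3])]
endface [ 525.9 -284.3   42. ] [array([379.2, 205.2]), array([192.3, 184.4])]
face [ 503.8 -108.    40. ] [array([314.9, 216.2]), array([250.9, 197.4])]
[[ 0.971  0.237  0.   ]
 [ 0.237 -0.971  0.   ]
 [ 0.     0.    -1.   ]]
-90 yaw delta deg about tool z for tool y at rail-x + k: 6.592123559939353
0 yaw delta deg about tool z for tool y at rail-x + k: -83.40787644006063
90 yaw delta deg about tool z for tool y at rail-x + k: -173.40787644006065
180 yaw delta deg about tool z for tool y at rail-x + k: 96.59212355993935
shift tool [ 5.754 -3.696  1.641] [ 130.65069812 -534.27513098  231.29721966] 18.700000000000003
```

Fitted rail yaw is 7.1°. The pad is at about (507,-137,60), which agrees with the network points, and the residuals are small. I'll approach with the fingers shut, staying high.

```bash
python3 -m pendant '[[0.35,-0.225,0,0,0,0,-1],[0.35,-0.225,0,0,0,0,-1],[0.35,-0.225,0,0,0,0,-1],[0.35,-0.225,0,0,0,0,-1],[0.35,-0.225,0,0,0,0,-1],[0.35,-0.225,0,0,0,0,-1],[0.35,-0.225,0,0,0,0,-1],[0.35,-0.225,0,0,0,0,-1]]'; python3 -m pendant '[[0.35,-0.225,0,0,0,0,-1],[0.35,-0.225,0,0,0,0,-1],[0.35,-0.225,0,0,0,0,-1],[0.35,-0.225,0,0,0,0,-1],[0.35,-0.225,0,0,0,0,-1],[0.35,-0.225,0,0,0,0,-1],[0.35,-0.225,0,0,0,0,-1],[0.35,-0.225,0,0,0,0,-1]]'; python3 -m pendant '[[0,0,0,0,0,0.55,-1],[0,0,0,0,0,0.55,-1],[0,0,0,0,0,0,-1]]'
cat > m.py <<'E'
from h import *
import sys
s=robot.get_state();M=R.from_rotvec(s['orientation']).as_matrix()
y=0.125;c,n=np.cos(y),np.sin(y);d=s['ee_pos']-np.array([475.8,-125.3,0])
print('t',round(s['t'],2),'rail xyz',np.round([c*d[0]+n*d[1],-n*d[0]+c*d[1],d[2]],1),'F rail',np.round([c*s['wrist_force'][0]+n*s['wrist_force'][1],-n*s['wrist_force'][0]+c*s['wrist_force'][1],s['wrist_force'][2]],1),'w',round(s['grip_width'],1))
print('tooly yaw-rail',round(np.degrees(np.arctan2(M[1,1],M[0,1])-y),1),'tool z',np.round(M[:,2],3))
E
python3 m.py
```

```text
t: 1.77
ee_pos: [314.9, -340.0, 231.5]
orientation: [3.119, 0.375, 0.0]
wrist_force: [0.6, 0.4, 0.3]
grip_width: 0.2
finger_force: 0.0
t: 2.43
ee_pos: [498.4, -146.7, 231.5]
orientation: [3.119, 0.376, 0.001]
wrist_force: [0.3, -0.5, 0.1]
grip_width: -0.2
finger_force: 0.0
t: 2.68
ee_pos: [497.8, -147.3, 231.2]
orientation: [-3.135, -0.197, 0.0]
wrist_force: [-0.5, -0.3, -0.3]
grip_width: -0.2
finger_force: 0.0
t 2.68 rail xyz [ 19.1 -24.6 231.2] F rail [-0.6 -0.3 -0.3] w -0.2
tooly yaw-rail -90.0 tool z [-0.  0. -1.]
```

```bash
python3 -m pendant '[[0.135,-0.08,0.3,0,0,0,-1],[0,0,0.4,0,0,0,-1],[0,0,0.4,0,0,0,-1],[0,0,0.4,0,0,0,-1],[0,0,0.3,0,0,0,-1],[0,0,0.1,0,0,0,-1],[0,0,0,0,0,0,-1]]'; python3 m.py
python3 - <<'E'
from h import *
o=[]
for n,(x,y) in(('top',(265,165)),('side',(180,140))):
    i=robot.snapshot(n)[y:y+75,x:x+150,::-1]; o.append(cv2.resize(i,(600,300),interpolation=3))
cv2.imwrite('pics/c2.png',np.vstack(o))
E
```

```text
t: 3.27
ee_pos: [505.5, -140.0, 77.4]
orientation: [-3.133, -0.196, 0.006]
wrist_force: [0.6, 1.1, 0.2]
grip_width: -0.0
finger_force: 0.0
t 3.27 rail xyz [ 27.6 -18.3  77.4] F rail [0.7 1.  0.2] w -0.0
tooly yaw-rail -90.0 tool z [-0.004  0.002 -1.   ]
```

View pics/c2.png

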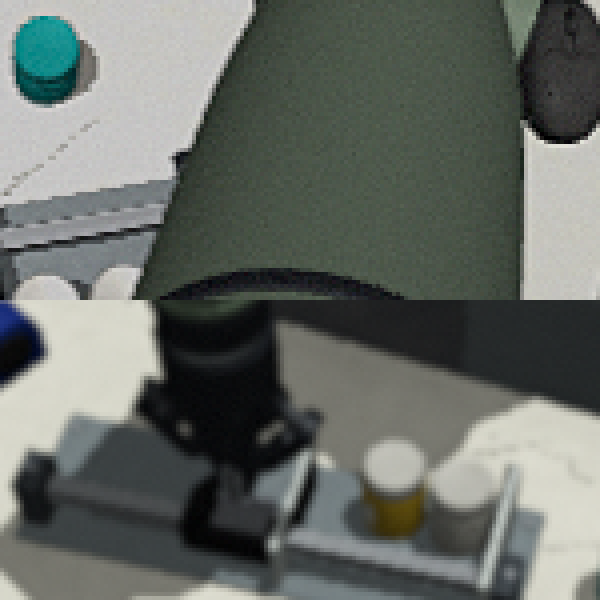

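The top view is blocked by the arm. The side view shows the shut fingers over the pad at about (240,189), between the lip and the face plate. I'll descend gently, watching the force.

```bash
python3 -m pendant '[[0.03,0,0.1,0,0,0,-1],[0,0,0.06,0,0,0,-1],[0,0,0.02,0,0,0,-1],[0,0,0,0,0,0,-1]]'; python3 m.py;python3 -m pendant '[[0,0,0.025,0,0,0,-1],[0,0,0.025,0,0,0,-1],[0,0,0,0,0,0,-1]]'; python3 m.py
```

```text
t: 3.7
ee_pos: [509.7, -140.1, 64.9]
orientation: [3.135, 0.196, -0.0]
wrist_force: [0.1, -0.5, -0.4]
grip_width: -0.2
finger_force: 0.0
t 3.7 rail xyz [ 31.8 -18.9  64.9] F rail [ 0.  -0.5 -0.4] w -0.2
tooly yaw-rail -90.0 tool z [-0. -0. -1.]
t: 3.95
ee_pos: [509.6, -140.1, 60.7]
orientation: [-3.135, -0.196, 0.0]
wrist_force: [1.0, -0.0, 0.3]
grip_width: 0.2
finger_force: 0.0
t 3.95 rail xyz [ 31.7 -18.8  60.7] F rail [ 1.  -0.1  0.3] w 0.2
tooly yaw-rail -90.0 tool z [-0.  0. -1.]
```

```bash
python3 -m pendant '[[0,0,0.04,0,0,0,-1],[0,0,0,0,0,0,-1]]'; python3 m.py;python3 -m pendant '[[0,0,0.03,0,0,0,-1],[0,0,0,0,0,0,-1]]'; python3 m.py
```

```text
t: 4.12
ee_pos: [509.9, -140.2, 57.6]
orientation: [3.135, 0.196, 0.001]
wrist_force: [-0.5, -0.4, 3.2]
grip_width: -0.3
finger_force: 1.4
t 4.12 rail xyz [ 32.  -19.   57.6] F rail [-0.5 -0.4  3.2] w -0.3
tooly yaw-rail -90.0 tool z [ 0. -0. -1.]
t: 4.28
ee_pos: [510.0, -140.2, 55.3]
orientation: [3.135, 0.196, 0.001]
wrist_force: [-1.1, 0.0, 4.4]
grip_width: -0.1
finger_force: 2.0
t 4.28 rail xyz [ 32.  -19.1  55.3] F rail [-1.1  0.1  4.4] w -0.1
tooly yaw-rail -90.0 tool z [ 0.001 -0.    -1.   ]
```

Force matches the spring model (4.4 N at about 4.7 mm). I'll press to about 7 mm, then start pushing.

```bash
python3 -m pendant '[[0,0,0.03,0,0,0,-1],[0,0,0,0,0,0,-1]]'; python3 m.py;python3 -m pendant '[[0,0.06,0,0,0,0,-1],[0,0.06,0,0,0,0,-1],[0,0.06,0,0,0,0,-1],[0,0,0,0,0,0,-1]]'; python3 m.py
```

```text
t: 4.45
ee_pos: [509.9, -140.3, 52.9]
orientation: [3.135, 0.196, 0.001]
wrist_force: [-0.2, -0.5, 5.2]
grip_width: 0.0
finger_force: 2.6
t 4.45 rail xyz [ 32.  -19.1  52.9] F rail [-0.2 -0.5  5.2] w 0.0
tooly yaw-rail -90.0 tool z [ 0. -0. -1.]
t: 4.78
ee_pos: [511.8, -155.3, 53.1]
orientation: [3.135, 0.195, 0.001]
wrist_force: [-0.5, -0.5, 5.5]
grip_width: -0.1
finger_force: 2.5
t 4.78 rail xyz [ 32.  -34.2  53.1] F rail [-0.6 -0.4  5.5] w -0.1
tooly yaw-rail -90.1 tool z [ 0.    -0.001 -1.   ]
```

```bash
python3 -m pendant '[[0,0.08,0,0,0,0,-1],[0,0.08,0,0,0,0,-1],[0,0.08,0,0,0,0,-1],[0,0.08,0,0,0,0,-1],[0,0,0,0,0,0,-1]]'; python3 m.py;python3 -m pendant '[[0,0.06,0,0,0,0,-1],[0,0.06,0,0,0,0,-1],[0,0.06,0,0,0,0,-1],[0,0.06,0,0,0,0,-1],[0,0,0,0,0,0,-1]]'; python3 m.py
python3 - <<'E'
from h import *
i=robot.snapshot('side')[140:215,170:320,::-1]
cv2.imwrite('pics/c3.png',cv2.resize(i,(600,300),interpolation=3))
E
```

```text
t: 5.2
ee_pos: [515.0, -181.0, 53.1]
orientation: [3.134, 0.194, 0.001]
wrist_force: [-0.8, -0.7, 5.2]
grip_width: 0.3
finger_force: 2.5
t 5.2 rail xyz [ 32.  -60.2  53.1] F rail [-0.9 -0.6  5.2] w 0.3
tooly yaw-rail -90.1 tool z [ 0.    -0.001 -1.   ]
t: 5.62
ee_pos: [517.3, -199.7, 53.1]
orientation: [3.135, 0.194, 0.0]
wrist_force: [-1.4, -0.5, 4.4]
grip_width: 0.1
finger_force: 2.5
t 5.62 rail xyz [ 31.9 -79.   53.1] F rail [-1.4 -0.4  4.4] w 0.1
tooly yaw-rail -90.1 tool z [ 0.    -0.001 -1.   ]
```

View pics/c3.png

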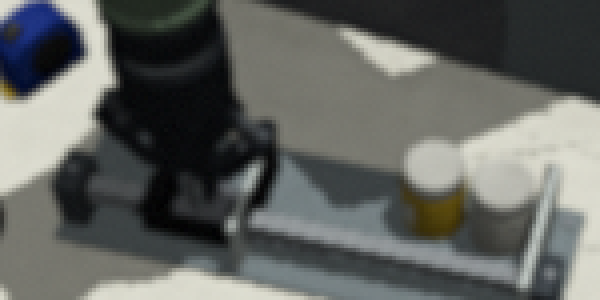

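The stop is moving with the fingers. The carriage is at crop (145,200) and the end block at (95,185), so roughly 35 mm remain. I'll continue, slower near the end.

```bash
python3 -m pendant '[[0,0.06,0,0,0,0,-1],[0,0.06,0,0,0,0,-1],[0,0.06,0,0,0,0,-1],[0,0.06,0,0,0,0,-1],[0,0.04,0,0,0,0,-1],[0,0,0,0,0,0,-1]]'; python3 m.py;python3 -m pendant '[[0,0.03,0,0,0,0,-1],[0,0.03,0,0,0,0,-1],[0,0,0,0,0,0,-1]]'; python3 m.py;python3 -m pendant '[[0,0.03,0,0,0,0,-1],[0,0.03,0,0,0,0,-1],[0,0,0,0,0,0,-1]]'; python3 m.py
```

```text
t: 6.17
ee_pos: [520.0, -221.8, 53.1]
orientation: [3.135, 0.195, 0.0]
wrist_force: [-0.8, -1.0, 4.9]
grip_width: 0.1
finger_force: 2.5
t 6.17 rail xyz [  31.9 -101.2   53.1] F rail [-0.9 -0.9  4.9] w 0.1
tooly yaw-rail -90.1 tool z [ 0.    -0.001 -1.   ]
t: 6.42
ee_pos: [520.6, -226.2, 53.1]
orientation: [3.135, 0.195, 0.0]
wrist_force: [-0.8, -0.1, 4.7]
grip_width: -0.1
finger_force: 2.5
t 6.42 rail xyz [  31.9 -105.7   53.1] F rail [-0.8 -0.   4.7] w -0.1
tooly yaw-rail -90.0 tool z [ 0. -0. -1.]
t: 6.67
ee_pos: [521.2, -230.9, 53.1]
orientation: [3.135, 0.195, 0.0]
wrist_force: [-0.0, -0.9, 4.8]
grip_width: -0.1
finger_force: 2.5
t 6.67 rail xyz [  31.9 -110.4   53.1] F rail [-0.1 -0.9  4.8] w -0.1
tooly yaw-rail -90.0 tool z [ 0. -0. -1.]
```

```bash
for i in 1 2; do python3 -m pendant '[[0,0.03,0,0,0,0,-1],[0,0.03,0,0,0,0,-1],[0,0,0,0,0,0,-1]]' >/dev/null; python3 m.py|head -1;python3 -m pendant '[[0,0.03,0,0,0,0,-1],[0,0,0,0,0,0,-1]]'>/dev/null; python3 m.py|head -1; done
```

```text
t 6.92 rail xyz [  31.9 -115.2   53.1] F rail [-0.7  1.1  5.1] w -0.1
t 7.08 rail xyz [  31.8 -117.6   53.1] F rail [-1.1  0.8  4.7] w 0.2
t 7.33 rail xyz [  31.8 -122.1   53. ] F rail [-0.7  1.5  5.9] w 0.1
t 7.5 rail xyz [  31.9 -123.7   52.9] F rail [-0.5  2.1  4.5] w 0.5
```

```bash
python3 -m pendant '[[0,0.03,0,0,0,0,-1],[0,0,0,0,0,0,-1]]'>/dev/null; python3 m.py|head -1;python3 -m pendant '[[0,0.02,0,0,0,0,-1],[0,0,0,0,0,0,-1]]'>/dev/null; python3 m.py|head -1
python3 - <<'E'
from h import *
i=robot.snapshot('side')[140:215,170:320,::-1]
cv2.imwrite('pics/c4.png',cv2.resize(i,(600,300),interpolation=3))
E
```

```text
t 7.67 rail xyz [  31.8 -126.    52.8] F rail [0.1 2.7 4.5] w 0.1
t 7.83 rail xyz [  31.8 -127.4   52.8] F rail [-0.3  2.7  5.7] w -0.2
```

View pics/c4.png

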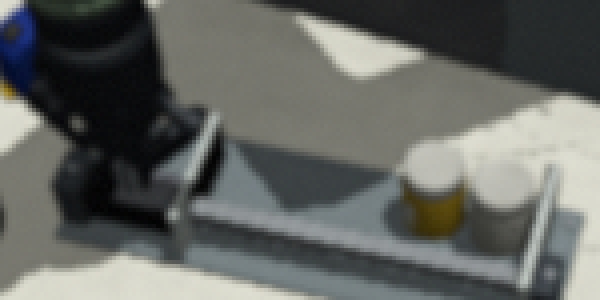

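The stop is now at or very near the end block (crop (95,200)), and the along-bar force has risen to 2.7 N. I'll keep going until the finger meets the lip firmly but gently.

```bash
for i in 1 2 3; do python3 -m pendant '[[0,0.02,0,0,0,0,-1],[0,0,0,0,0,0,-1]]'>/dev/null; python3 m.py|head -1; done
```

```text
t 8.05 rail xyz [  31.8 -129.    52.8] F rail [-0.6  2.7  4.4] w 0.3
t 8.22 rail xyz [  31.8 -129.7   52.8] F rail [0.1 6.  5.6] w -0.3
t 8.38 rail xyz [  31.8 -129.8   52.8] F rail [0.1 9.  9.3] w -0.1
```

Position has stalled with the force rising to 9 N, so the stop is hard against the end block. I'll lift straight up without dragging back.

```bash
python3 -m pendant '[[0,0,-0.06,0,0,0,-1],[0,0,-0.06,0,0,0,-1],[0,0,-0.1,0,0,0,-1],[0,0,-0.2,0,0,0,-1],[0,0,-0.3,0,0,0,-1],[0,0,-0.4,0,0,0,-1],[0,0,-0.4,0,0,0,-1],[0,0,0,0,0,0,-1]]'; python3 -m pendant '[[-0.4,0.3,0,0,0,0,-1],[-0.4,0.3,0,0,0,0,-1],[-0.4,0.3,0,0,0,0,-1],[-0.4,0.3,0,0,0,0,-1],[-0.4,0.3,0,0,0,0,-1],[0,0,0,0,0,0,-1]]'; python3 m.py
python3 - <<'E'
from h import *
o=[]
for n,(x,y) in(('top',(250,180)),('side',(170,150))):
    i=robot.snapshot(n)[y:y+75,x:x+150,::-1]; o.append(cv2.resize(i,(600,300),interpolation=3))
cv2.imwrite('pics/c5.png',np.vstack(o))
E
```

```text
t: 9.05
ee_pos: [527.2, -256.0, 181.2]
orientation: [3.129, 0.195, 0.013]
wrist_force: [0.6, -0.9, 0.6]
grip_width: 0.2
finger_force: 0.0
t: 9.55
ee_pos: [375.5, -397.6, 174.6]
orientation: [3.133, 0.183, -0.004]
wrist_force: [0.5, 0.9, 0.5]
grip_width: 0.1
finger_force: 0.0
t 9.55 rail xyz [-133.4 -257.7  174.6] F rail [0.7 0.8 0.5] w 0.1
tooly yaw-rail -90.5 tool z [-0.002 -0.003 -1.   ]
```

View pics/c5.png

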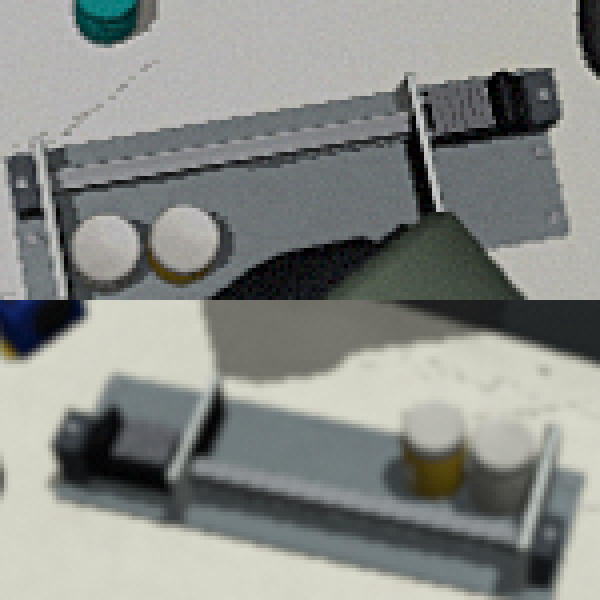

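Both views show the carriage flush against the end block (top crop (525,100), side crop (95,445)). The jars haven't moved and the arm is clear.

```bash
python3 -c "
from workcell import robot
print(robot.sign_off())"
```

```text
the job is handed in; nothing more can be done
None
```

The stop was pushed fully back against the end block with the pad held pressed, then let go; the jars were not disturbed, and the job is handed in.

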